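# Ring up the paint cartons and the caddy

### The job

Get this customer's order ready on the green counter mat and ring it up. Tip each paint carton over its edges, a quarter turn at a time and without lifting it up off the mat, until it lies flat with its barcode label facing straight up, and unhook the wooden caddy from the display prongs and stand it upright on the mat too, all of it over the mat. When everything is in place press the till's yellow key, then the blue, then the green, one at a time and fully down, never the red one, and leave the other things on the counter where they are.

Things in the scene. Friction and masses are not known exactly. Their poses are not given: they have to be found in the camera images.
- counter_mat: Green cutting mat fixed on the counter, 380 mm (its x) by 600 mm (its y), 4 mm thick, rubbery (friction about 0.9). Origin at the middle of its underside, on the counter; z up.
- carton_red_c (a point): Centre (35 mm above the mat at rest) of the red-banded carton of paint pots: 70 x 62 x 70 mm along its own x, y, z; 300 g. z points straight out of the barcode face (white label, black bars), so it points up when the label is up; y runs along the 62 mm width. At the start it stands with the label on the side away from the robot. May be absent.
- carton_blue_c (a point): Centre (35 mm above the mat at rest) of the blue-banded carton of paint pots: 70 x 62 x 70 mm along its own x, y, z; 300 g. z points straight out of the barcode face (white label, black bars), so it points up when the label is up; y runs along the 62 mm width. At the start it stands with the label on the side towards the robot. May be absent.
- carton_yellow_c (a point): Centre (35 mm above the mat at rest) of the yellow-banded carton of paint pots: 70 x 62 x 70 mm along its own x, y, z; 300 g. z points straight out of the barcode face (white label, black bars), so it points up when the label is up; y runs along the 62 mm width. At the start the label is underneath: two quarter turns the same way. May be absent.
- carton_green_c (a point): Centre (35 mm above the mat at rest) of the green-banded carton of paint pots: 70 x 62 x 70 mm along its own x, y, z; 300 g. z points straight out of the barcode face (white label, black bars), so it points up when the label is up; y runs along the 62 mm width. At the start the label is underneath: two quarter turns the same way. May be absent.
- caddy_grip (a point): Middle of the dowel handle of the wooden caddy (300 g), 150 mm above its bottom. The dowel is 16 mm thick, runs along this frame's y, clear for 148 mm between the end boards, which are 46 mm wide and end 15 mm above it. z up. At the start it hangs across the two prongs of the display stand, the caddy's bottom about 87 mm above the counter.
- caddy: The whole caddy: open box 100 mm (x) by 160 mm (y), walls to 66 mm, gable end boards to 165 mm; origin at the centre of its underside, axes as point caddy_grip.
- stand_hooks (a point): Midway between the prongs of the fixed display stand, on their centre line, 225 mm above the counter, 12 mm below the hanging dowel's centre. Two 8 mm prongs at y = +50 and -50 mm run level from uprights at x = +85 mm to x = -22 mm, then turn up to tips at x = -30 mm, 42 mm above the level part. Nothing of the stand is higher. The dowel must rise 55 mm or more, then go out along -x.
- key_yellow (a joint): Travel of the yellow key, m: 0 released, grows as it is pressed straight down, 0.006 is fully down; a spring returns it, and fully down takes about 5 N.
- key_blue (a joint): Travel of the blue key, m: 0 released, grows as it is pressed straight down, 0.006 is fully down; a spring returns it, and fully down takes about 5 N.
- key_green (a joint): Travel of the green key, m: 0 released, grows as it is pressed straight down, 0.006 is fully down; a spring returns it, and fully down takes about 5 N.
- key_red (a joint): Travel of the red key, m: 0 released, grows as it is pressed straight down, 0.006 is fully down; a spring returns it, and fully down takes about 5 N.
- key_yellow_top (a point): Centre of the top of the yellow key (scan): 36 x 36 mm cap, rising 14 mm out of the till's 34 mm high housing, so its top is 48 mm above the counter. The four keys form a square, 52 mm apart: seen in this frame, red is 52 mm to -x, green 52 mm to +y, blue both; elsewhere the housing is flat but for small dummy keys (40 mm high) and a low display (75 mm high) 105 mm to +x.
- key_blue_top (a point): Centre of the top of the blue key (print): 36 x 36 mm cap, rising 14 mm out of the till's 34 mm high housing, so its top is 48 mm above the counter.
- key_green_top (a point): Centre of the top of the green key (total): 36 x 36 mm cap, rising 14 mm out of the till's 34 mm high housing, so its top is 48 mm above the counter.
- key_red_top (a point): Centre of the top of the red key (void, never to be pressed): 36 x 36 mm cap, rising 14 mm out of the till's 34 mm high housing, so its top is 48 mm above the counter.
- spray_can: Bystander: spray can, 66 mm across, 190 mm tall, standing behind the till; origin at the centre of its underside. To be left alone.
- paint_jar: Bystander: paint jar with a white cap, 68 mm across, 100 mm tall, standing on the counter beyond the mat; origin at the centre of its underside. To be left alone.
- brush_pot: Bystander: blue pot of brushes, 72 mm across, 100 mm tall with brushes to about 205 mm, standing on the counter beyond the mat; origin at the centre of its underside. To be left alone.
- carton_red: The whole carton of point carton_red_c (same point and axes). Square 70 x 70 mm in section seen along its 62 mm width. Four faces are 70 x 62 mm, one of them with the label; colour bands run round these faces along both edges; the two 70 x 70 mm ends (+y, -y) carry a round colour swatch. Cardboard, closed, fairly stiff. Absent when its point is.
- carton_blue: The whole carton of point carton_blue_c (same point and axes). Square 70 x 70 mm in section seen along its 62 mm width. Four faces are 70 x 62 mm, one of them with the label; colour bands run round these faces along both edges; the two 70 x 70 mm ends (+y, -y) carry a round colour swatch. Cardboard, closed, fairly stiff. Absent when its point is.
- carton_yellow: The whole carton of point carton_yellow_c (same point and axes). Square 70 x 70 mm in section seen along its 62 mm width. Four faces are 70 x 62 mm, one of them with the label; colour bands run round these faces along both edges; the two 70 x 70 mm ends (+y, -y) carry a round colour swatch. Cardboard, closed, fairly stiff. Absent when its point is.
- carton_green: The whole carton of point carton_green_c (same point and axes). Square 70 x 70 mm in section seen along its 62 mm width. Four faces are 70 x 62 mm, one of them with the label; colour bands run round these faces along both edges; the two 70 x 70 mm ends (+y, -y) carry a round colour swatch. Cardboard, closed, fairly stiff. Absent when its point is.
Not all that is in view belongs to the job. What is shaped like the carton_blue but pink is not meant.

How it is judged:
On the way, in this order (a step that is already met when the one before it is completed fails the run):
1. every carton lies flat on the mat with its barcode up, and the caddy stands upright on the mat (angle between each of carton_red_c, carton_blue_c, carton_yellow_c, carton_green_c, caddy_grip's own z axis and vertical below 0.15 rad and height (world z) of each of carton_red_c, carton_blue_c, carton_yellow_c, carton_green_c below 0.044 m and x of carton_red_c in the frame of counter_mat between -0.168 and 0.168 m and y of carton_red_c in the frame of counter_mat between -0.278 and 0.278 m and x of carton_blue_c in the frame of counter_mat between -0.168 and 0.168 m and y of carton_blue_c in the frame of counter_mat between -0.278 and 0.278 m and x of carton_yellow_c in the frame of counter_mat between -0.168 and 0.168 m and y of carton_yellow_c in the frame of counter_mat between -0.278 and 0.278 m and x of carton_green_c in the frame of counter_mat between -0.168 and 0.168 m and y of carton_green_c in the frame of counter_mat between -0.278 and 0.278 m and height (world z) of caddy_grip below 0.162 m and x of caddy_grip in the frame of counter_mat between -0.148 and 0.148 m and y of caddy_grip in the frame of counter_mat between -0.258 and 0.258 m), for 0.3 s.
2. the yellow key is pressed down, alone (value of joint key_yellow above 0.004 m and value of joint each of key_blue, key_green, key_red below 0.002 m), for 0.05 s.
3. then the blue key is pressed down, alone (value of joint key_blue above 0.004 m and value of joint each of key_yellow, key_green, key_red below 0.002 m), for 0.05 s.
4. then the green key is pressed down, alone (value of joint key_green above 0.004 m and value of joint each of key_yellow, key_blue, key_red below 0.002 m), for 0.05 s.
At the end, for the whole second after the job is handed in: Every carton present lies flat with its barcode face up (within 0.15 rad) and its centre on the mat at least 22 mm inside the edges; the caddy stands upright on the mat (within 0.15 rad, its middle at least 42 mm inside the edges); all keys are released; the caddy is at rest (all of step 1 and value of joint each of key_yellow, key_blue, key_green, key_red below 0.002 m and linear speed of caddy below 0.02 m/s); the robot touches nothing.
It fails at once if the red (void) key is pressed (value of joint key_red above 0.003 m).
It fails at once if a carton is lifted up off the mat (its centre more than 85 mm above the counter; tipping alone takes it to 54 mm) (height (world z) of any of carton_red_c, carton_blue_c, carton_yellow_c, carton_green_c above 0.085 m).
It fails at once if a bystander is pushed more than 30 mm away or knocked over (distance of any of spray_can, paint_jar, brush_pot from where it was at the start of the episode above 0.03 m or angle between any of spray_can, paint_jar, brush_pot's own z axis and vertical above 0.5 rad).
Of carton_red, carton_blue, carton_yellow, carton_green only 3 to 4 are there at a start; the rules pass over those that are not, and their reading is None.
At some moment in a run one of carton_red, carton_blue, carton_yellow, carton_green may be knocked a few centimetres aside while the robot is not near it.
It also fails if it takes over 210 s, if anything falls off the work surface, if the arm or the gripper's body presses on something with over 40 N, if the wrist force passes 120 N, or if a joint passes its speed limit or range.

### The arm

A 7-joint arm with a two-finger parallel gripper is mounted at the origin on the work surface. World frame = base frame: x ahead of the robot, y to its left, z up, the work surface at z = 0. Lengths are in m, angles in rad, forces in N, time in s.
With the tool pointing down it reaches from about 0.35 to 0.9 m from the base axis. Payload 8.1 kg.
Tool frame: the origin (TCP) lies between the finger pads; the fingertips stand 25 mm ahead of it and the grasp point (between the pads) lies 6 mm ahead of it (r.tip_reach is the distance from the TCP to the fingertips, in m); z points along the fingers, y is the line along which they close (so a half turn about z gives the same grasp; the last joint's range is limited). The gripper opens to 92 mm and grips with 3 to 60 N. Pads are 19 mm wide; open, the fingers measure 130 mm over their backs; the gripper's body (75 mm by 190 mm) begins 47 mm behind the grasp point.
Start: joints at [1.241, 0.434, 0.025, 1.573, -0.012, 1.134, -0.075], TCP at [0.141, -0.609, 0.252] pointing down, gripper open.
Joint ranges: [-2.62, 2.62], [-0.44, 2.09], [-1.27, 1.32], [0.08, 2.57], [-1.32, 4.46], [0.12, 2], [-2.74, 2.74]. Speed limits (rad/s): [2.22, 2.22, 3.01, 3.01, 3.14, 3.14, 3.14].

### API

Orientations are given as a unit quaternion [x, y, z, w].
In Python, from bench import r gives the robot as it stands. The module is installed in compiled form; this text tells all that it offers.
- The arm moves only by the tool jog_arm, never from a script. Its argument "moves" is a list of rows, each a list of 7 numbers: the shift along the world's x, y, z normalised to -1 to 1, where 1 is 10 cm, then the turn, a rotation vector about the world's x, y, z normalised to -1 to 1, where 1 is pi rad, then the opening, from 0 (shut) to 1 (fully open). In form: [[x, y, z, ax, ay, az, fingers], ...]. A call has 1 to 20 rows; each row is the pose to reach, as a shift and turn from the pose commanded when the call began, turning the shorter way round; what a row does not reach only later rows make up. A row lasts 1/8 s, in which the tool goes at most 62.5 mm and 10.7 degrees, less where a joint would pass 70% of its speed; a pose out of reach is approached as far as the arm can. A call with a number of a shift or a turn outside -1 to 1 is refused whole. A call with a gripper value outside its range is refused whole. The fingers move at their own pace and stop on an object; "squeeze" is the grip in N (left out, the last holds). Time passes only in rows, so rows that repeat a pose let the fingers close. It gives the time, the measured TCP pose, the force, the opening and the grip force at its end, in the units of the state.
- r.sense(): the state, without advancing time (a new reading comes with each control period).
- r.get_image(name): name is "scene" or "top"; returns the picture (384x512x3 uint8, red, green, blue); there is no depth.
- r.get_calibration(name): a dict with "K" (3x3 intrinsics, pixels), "R" (3x3) and "t" (3): a world point X has camera coordinates R X + t. Camera axes: x right, y down, z forward; pixel columns grow to the right and rows downward; lengths in m; the calibration is good to about 2 mm. A picture is of the moment at which its call begins. get_calibration takes no time and is no camera call.
- r.close_job(): hands the job in; it is judged then, once.
The state is a dict: "clock": time; "joints": joint angles; "qvel": joint speeds; "effort": joint torques, N m; "tool_pos": TCP position; "eef_rot": TCP orientation; "force": force on the tool from outside, world axes, zero at the start; "torque": the same for the moment, N m; "grip_width": opening from 0.0 (shut) to 1.0 (fully open); "grasp_force": force on a finger pad.
Only numpy, scipy, OpenCV 4.12 (cv2) and the standard library are available. Lean on these libraries where they do the work, as an engineer would, in place of code of your own. Each camera call takes 0.05 s, during which the arm holds its last target. There are 200 camera calls.

## Working session

There is one attempt and no reset: what is moved stays moved. The work goes in short steps, Python scripts to look and compute and a tool call to move; the robot and the scene stay as the last step left them, time stands still between calls to the robot, and variables do not carry over. Pictures are saved under pics/ and viewed, at most 14 in all, crops included, and the job is handed in when it is done.

Besides the shell and the picture viewer there is one more tool, called after "Request:" in YAML: its name, and indented under it one key for each argument. jog_arm: Moves the arm, as the interface text tells. Its arguments: {"type":"object","properties":{"moves":{"type":"array","items":{"type":"array","items":{"type":"number","minimum":-1,"maximum":1}}},"squeeze":{"type":"number"}},"required":["moves"]}

```bash
mkdir -p pics; cat > h.py <<'E'
from bench import r
import numpy as np, cv2
def snap(n,f):
    im=r.get_image(n); cv2.imwrite('pics/'+f,im[:,:,::-1]); return im
def ray(n,u,v,z):
    c=r.get_calibration(n);K,R,t=map(np.array,(c['K'],c['R'],c['t']))
    d=R.T@np.linalg.solve(K,[u,v,1.]);o=-R.T@t
    return (o+d*(z-o[2])/d[2]).round(4)
def proj(n,X):
    c=r.get_calibration(n);K,R,t=map(np.array,(c['K'],c['R'],c['t']))
    p=K@(R@np.array(X,float)+t);return (p[:2]/p[2]).round(1)
E
python3 - <<'E'
from h import *
for n in('top','scene'):
    im=snap(n,n+'0.png'); c=r.get_calibration(n); print(n,np.round(c['K'],1).tolist(),(-np.array(c['R']).T@np.array(c['t'])).round(3), np.round(c['R'],2).tolist())
    cv2.imwrite(f'pics/{n}0b.png',cv2.resize(im[:,:,::-1],(800,600),interpolation=cv2.INTER_CUBIC))
print(r.sense(),r.tip_reach)
E
```

```text
top [[423.8, 0.0, 258.7], [0.0, 423.8, 198.1], [0.0, 0.0, 1.0]] [0.219 0.005 1.56 ] [[0.06, -1.0, 0.0], [-0.97, -0.06, -0.22], [0.22, 0.01, -0.97]]
scene [[454.4, 0.0, 255.3], [0.0, 454.4, 190.0], [0.0, 0.0, 1.0]] [1.496 0.702 1.134] [[-0.6, 0.8, 0.02], [0.5, 0.39, -0.77], [-0.62, -0.45, -0.64]]
{'clock': 0.1, 'joints': array([ 1.24141836,  0.43512674,  0.02496779,  1.5739751 , -0.01158282,
        1.13402039, -0.07510809]), 'qvel': array([-0.00077788, -0.00318716,  0.00121141, -0.00278766,  0.00033495,
        0.00014392, -0.00219524]), 'effort': array([ 2.10524202e-03, -6.69125605e+01,  9.87332426e-01, -3.15148401e+01,
       -6.05575950e-02,  3.74622701e-02,  4.94030724e-05]), 'tool_pos': array([ 0.14038142, -0.60860461,  0.25105187]), 'eef_rot': array([ 9.93581771e-01,  1.13114031e-01, -1.46914335e-04, -6.76701750e-04]), 'force': array([-0.60997148, -0.13432349,  0.18985979]), 'torque': array([-0.00667318,  0.01433993, -0.0704896 ]), 'grasp_force': 0.0, 'grip_width': 1.0006795809307285} 0.025
```

View pics/top0b.png

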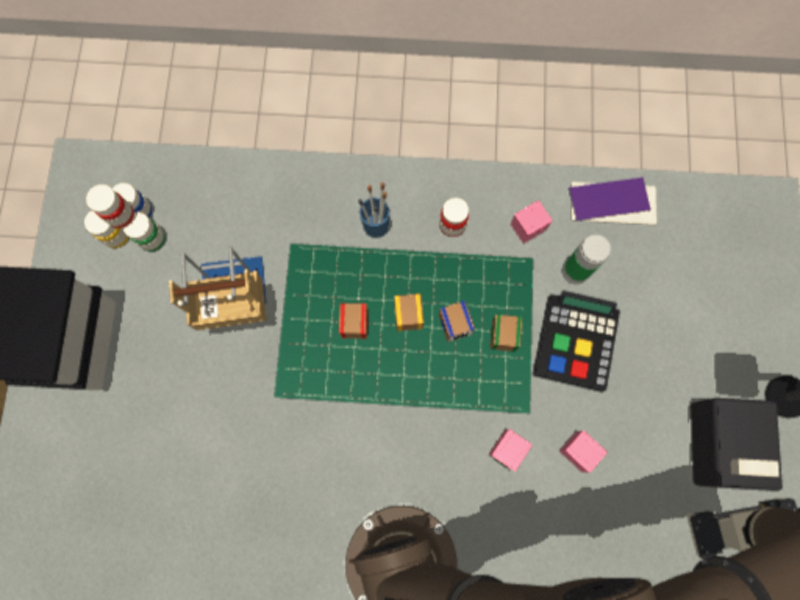

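View pics/scene0b.png

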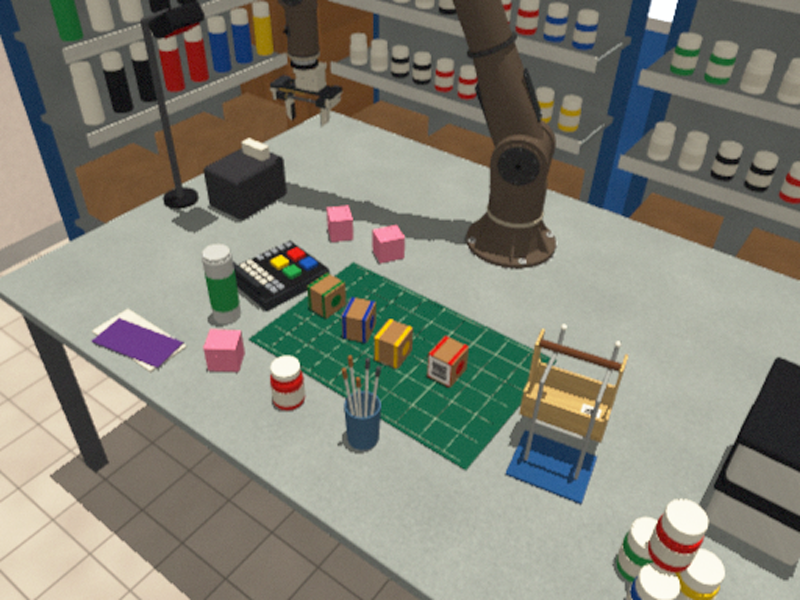

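Top view shows the mat (x8–534 px wide), red/yellow/blue/green cartons in a row at about (353,320), (408,311), (457,320) and (507,331). The caddy hangs on the stand at (220,300), the till is at (578,340) and the pink decoys lie off the mat. All four cartons are present. Next I'll measure.

```bash
cat > m.py <<'E'
from h import *
def cartons(im,verbose=True):
    hsv=cv2.cvtColor(im,cv2.COLOR_RGB2HSV)
    g=cv2.inRange(hsv,(70,80,40),(90,255,255))
    return hsv,g
E
python3 - <<'E'
from m import *
im=cv2.imread('pics/top0.png')[:,:,::-1].copy()
hsv,g=cartons(im)
g=cv2.morphologyEx(g,cv2.MORPH_CLOSE,np.ones((5,5)))
cs,_=cv2.findContours(g,cv2.RETR_EXTERNAL,cv2.CHAIN_APPROX_NONE)
c=max(cs,key=cv2.contourArea)
P=np.array([ray('top',*p[0],0.004)[:2] for p in c],np.float32)
print('mat',cv2.minAreaRect(P)); q=cv2.approxPolyDP(c,8,True)[:,0]; print([(p.tolist(),ray('top',*p,.004)[:2].tolist()) for p in q])
# till keys
for n,lo,hi in(('yel',(22,150,150),(35,255,255)),('blu',(100,130,100),(125,255,255)),('grn',(50,120,80),(69,255,255)),('red',(0,180,130),(6,255,255))):
    m=cv2.inRange(hsv,lo,hi);k,l,s,ct=cv2.connectedComponentsWithStats(m)
    for i in range(1,k):
        if s[i,4]>15: print(n,s[i,4],ct[i].round(1),'z.048',ray('top',*ct[i],.048)[:2],'z.074',ray('top',*ct[i],.074)[:2])
a=im[185:230,205:340,::-1];b=cv2.imread('pics/scene0.png')[165:260,185:310]
a=cv2.resize(a,None,fx=5.9,fy=5.9,interpolation=cv2.INTER_CUBIC)[:, :797]
b=cv2.resize(b,(430,327),interpolation=cv2.INTER_CUBIC)
d=cv2.resize(im[155:215,105:180,::-1],(360,288),interpolation=cv2.INTER_CUBIC)
o=np.zeros((600,800,3),np.uint8);o[:a.shape[0],:a.shape[1]]=a;o[270:597,:430]=b;o[270:558,435:795]=d;cv2.imwrite('pics/crop1.png',o)
E
```

```text
mat ((0.5374312400817871, 0.01715409755706787), (0.5974364876747131, 0.3760487735271454), 89.72208404541016)
[([186, 157], [0.7217, 0.3128]), ([176, 253], [0.3526, 0.3137]), ([338, 263], [0.3509, -0.2784]), ([339, 165], [0.724, -0.2761])]
yel 42 [254.5 197.9] z.048 [0.5658 0.0385] z.074 [0.5599 0.0379]
yel 42 [267.6 197.1] z.048 [ 0.5715 -0.0092] z.074 [ 0.5654 -0.009 ]
yel 103 [372.9 222.1] z.048 [ 0.5012 -0.3941] z.074 [ 0.4964 -0.3872]
blu 79 [162.7 168.9] z.048 [0.6563 0.386 ] z.074 [0.6488 0.3794]
blu 58 [139.2 173.7] z.048 [0.6328 0.471 ] z.074 [0.6257 0.463 ]
blu 20 [152.6 172.1] z.048 [0.6417 0.4223] z.074 [0.6344 0.4151]
blu 22 [285.9 205. ] z.048 [ 0.5461 -0.0771] z.074 [ 0.5404 -0.0757]
blu 108 [356.3 232.6] z.048 [ 0.4594 -0.3342] z.074 [ 0.4553 -0.3284]
grn 21 [ 94.9 152.4] z.048 [0.7056 0.6469] z.074 [0.6973 0.6358]
grn 75 [371.  174.2] z.048 [ 0.6812 -0.3873] z.074 [ 0.6732 -0.3806]
grn 32 [318.2 210.8] z.048 [ 0.5314 -0.1954] z.074 [ 0.526 -0.192]
grn 31 [331.3 212.3] z.048 [ 0.5285 -0.2432] z.074 [ 0.5232 -0.2389]
grn 109 [358.9 218.6] z.048 [ 0.5112 -0.3433] z.074 [ 0.5062 -0.3373]
red 20 [ 70.8 137.2] z.048 [0.7603 0.7464] z.074 [0.751  0.7336]
red 31 [289.5 143.4] z.048 [ 0.7842 -0.0802] z.074 [ 0.7745 -0.0788]
red 40 [218.6 203.6] z.048 [0.5369 0.1682] z.074 [0.5314 0.1654]
red 45 [231.8 203.4] z.048 [0.5404 0.12  ] z.074 [0.5349 0.118 ]
red 106 [370.4 235.9] z.048 [ 0.4505 -0.3848] z.074 [ 0.4465 -0.3781]
```

View pics/crop1.png

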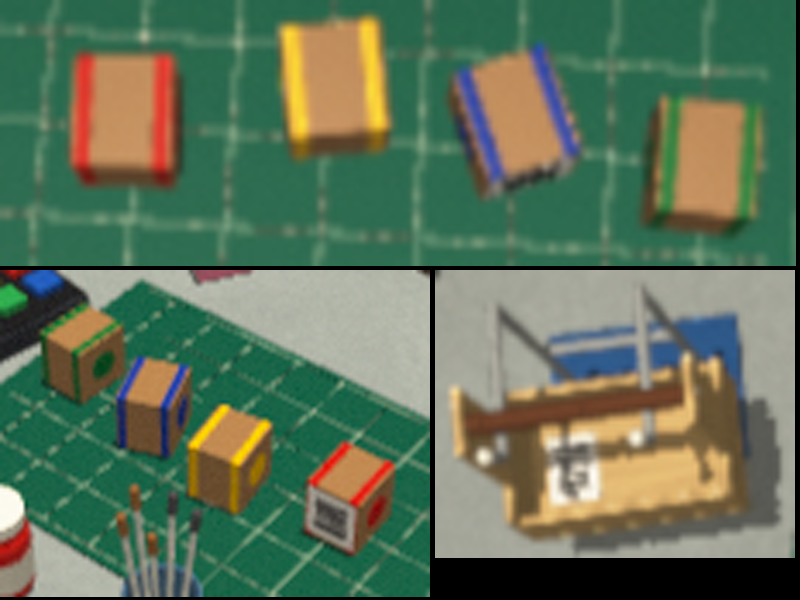

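```bash
python3 - <<'E'
from h import *
C=dict(red=[(75,55),(178,55),(125,113)],yel=[(280,25),(378,18),(335,79)],blu=[(455,72),(543,45),(517,114)],grn=[(668,97),(762,105),(711,160)])
for k,v in C.items():
    W=[ray('top',205+p[0]/5.9,185+p[1]/5.9,.074) for p in v]; d=W[0]-W[1]
    print(k,W[2][:2],'width',np.linalg.norm(d).round(4),'yaw deg',np.degrees(np.arctan2(-d[0],d[1])).round(1),'far mid',((W[0]+W[1])/2)[:2])
    print('  scene px of top centre',proj('scene',W[2])/.64)
a,b=[ray('top',105+u/4.8,155+v/4.8,.237) for u,v in((33,150),(250,125))]
d=a-b;print('dowel',a,b,np.linalg.norm(d),'yaw',np.degrees(np.arctan2(-d[0],d[1])),'mid',(a+b)/2, proj('scene',(a+b)/2)/.64,proj('scene',a)/.64,proj('scene',b)/.64)
K={k:ray('top',u,v,.048)[:2] for k,u,v in(('y',372.9,222.1),('b',356.3,232.6),('g',358.9,218.6),('r',370.4,235.9))}
print(K)
E
```

```text
red [0.5309 0.138 ] width 0.0629 yaw deg 3.4 far mid [0.56705 0.1398 ]
  scene px of top centre [446.25   347.1875]
yel [0.5595 0.0118] width 0.0602 yaw deg 7.5 far mid [0.59535 0.01755]
  scene px of top centre [391.71875 330.     ]
blu [ 0.5442 -0.0998] width 0.0566 yaw deg 20.7 far mid [ 0.5782 -0.0875]
  scene px of top centre [357.03125 306.25   ]
grn [ 0.5226 -0.2182] width 0.0572 yaw deg -1.6 far mid [ 0.5593 -0.2198]
  scene px of top centre [324.375 281.875]
dowel [0.534  0.4954 0.237 ] [0.5598 0.352  0.237 ] 0.14570243649301134 yaw 10.199329498712478 mid [0.5469 0.4237 0.237 ] [577.8125 354.0625] [617.8125 367.5   ] [539.375 341.25 ]
{'y': array([ 0.5012, -0.3939]), 'b': array([ 0.4594, -0.3343]), 'g': array([ 0.5111, -0.3434]), 'r': array([ 0.4504, -0.3849])}
```

Request:
jog_arm:
  moves:
    - [0.4,0.5,0,0,0,0,0.2]
    - [0.8,0.98,0,0,0,-0.04,0.2]
    - [0.8,0.98,0,0,0,-0.078,0.2]
    - [0.8,0.98,0,0,0,-0.078,0.2]

```text
clock: 0.6
tool_pos: [0.2209, -0.5106, 0.2517]
eef_rot: [1.0, -0.008, -0.0, -0.0]
force: [-0.7, 0.9, -0.1]
grip_width: 0.614
grasp_force: 0.0
```

Request:
jog_arm:
  moves:
    - [0.4,0.49,0,0,0,0,0.2]
    - [0.8,0.98,0,0,0,0,0.2]
    - [0.8,0.98,0,0,0,0,0.2]

```text
clock: 0.98
tool_pos: [0.3034, -0.4099, 0.2517]
eef_rot: [1.0, -0.005, 0.0, -0.001]
force: [-0.8, -0.2, -0.7]
grip_width: 0.285
grasp_force: 0.0
```

Request:
jog_arm:
  moves:
    - [0.4,0.49,0,0,0,0,0.2]
    - [0.8,0.98,0,0,0,0,0.2]
    - [0.8,0.98,0,0,0,0,0.2]

```text
clock: 1.35
tool_pos: [0.3831, -0.3123, 0.2517]
eef_rot: [1.0, -0.005, 0.0, -0.001]
force: [-0.3, -0.4, -0.2]
grip_width: 0.203
grasp_force: 0.0
```

Request:
jog_arm:
  moves:
    - [0.35,0.49,0,0,0,0,0.2]
    - [0.7,0.97,0,0,0,0,0.2]
    - [0.7,0.97,0,0,0,0,0.2]
    - [0.7,0.97,0,0,0,0,0.2]

```text
clock: 1.85
tool_pos: [0.4498, -0.2199, 0.2515]
eef_rot: [1.0, -0.009, -0.0, 0.0]
force: [-0.3, 0.2, -0.9]
grip_width: 0.201
grasp_force: 0.0
```

Request:
jog_arm:
  moves:
    - [0,0,-0.5,0,0,0,0.2]
    - [0,0,-1,0,0,0,0.2]

```text
clock: 2.1
tool_pos: [0.4497, -0.221, 0.151]
eef_rot: [1.0, -0.011, 0.001, 0.001]
force: [-0.1, -0.7, 0.5]
grip_width: 0.203
grasp_force: 0.0
```

Request:
jog_arm:
  moves:
    - [0,0,-0.4,0,0,0,0.2]
    - [0,0,-0.58,0,0,0,0.2]
    - [0.1,0,-0.58,0,0,0,0.2]
    - [0.2,0,-0.58,0,0,0,0.2]
    - [0.25,0,-0.58,0,0,0,0.2]
    - [0.3,0,-0.58,0,0,0,0.2]
    - [0.35,0,-0.58,0,0,0,0.2]
    - [0.4,0,-0.58,0,0,0,0.2]
    - [0.45,0,-0.58,0,0,0,0.2]
    - [0.5,0,-0.58,0,0,0,0.2]
    - [0.55,0,-0.58,0,0,0,0.2]
    - [0.6,0,-0.58,0,0,0,0.2]
    - [0.64,0,-0.58,0,0,0,0.2]
    - [0.68,0,-0.58,0,0,0,0.2]
    - [0.68,0,-0.58,0,0,0,0.2]
    - [0.68,0,-0.58,0,0,0,0.2]
    - [0.68,0,-0.58,0,0,0,0.2]

```text
clock: 4.22
tool_pos: [0.5181, -0.2179, 0.0937]
eef_rot: [1.0, -0.009, -0.0, -0.0]
force: [-5.6, 0.5, 4.3]
grip_width: 0.197
grasp_force: 2.6
```

```bash
cat > v.py <<'E'
import sys
from h import *
n=sys.argv[1]
a=cv2.resize(r.get_image('top')[150:265,170:345,::-1],(800,526),interpolation=cv2.INTER_CUBIC)
b=cv2.resize(r.get_image('scene')[140:300,140:360,::-1],(800,582),interpolation=cv2.INTER_CUBIC)
o=np.vstack([cv2.resize(a,(456,300)),cv2.resize(b,(456,300))]) if len(sys.argv)<3 else (a if sys.argv[2]=='top' else b)
cv2.imwrite(f'pics/{n}.png',o)
E
python3 v.py g1
```

```text
(no output)
```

View pics/g1.png

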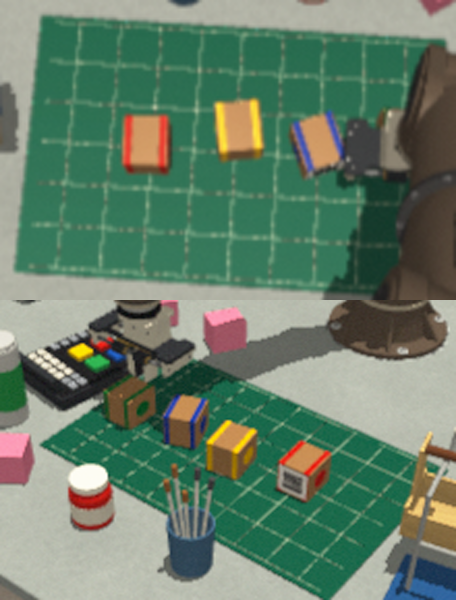

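The scene crop shows green (130,403) tipped only partway against the fingers; the other three are untouched. Pushing on and up.

Request:
jog_arm:
  moves:
    - [0.04,0,0.02,0,0,0,0.2]
    - [0.08,0,0.04,0,0,0,0.2]
    - [0.12,0,0.06,0,0,0,0.2]
    - [0.16,0,0.08,0,0,0,0.2]
    - [0.16,0,0.08,0,0,0,0.2]

```text
clock: 4.95
tool_pos: [0.5348, -0.2181, 0.1021]
eef_rot: [1.0, -0.009, 0.0, 0.0]
force: [-5.2, 0.3, 4.2]
grip_width: 0.2
grasp_force: 2.6
```

```bash
python3 v.py g2 scene
```

```text
(no output)
```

View pics/g2.png

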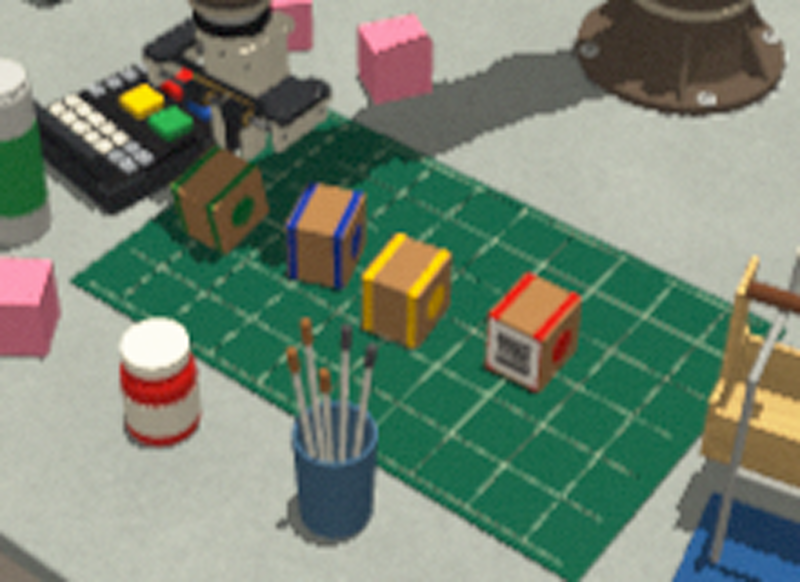

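```bash
python3 - <<'E'
from h import *
f=lambda u,v:(140+u*220/800,140+v*160/582)
print(ray('scene',*f(222,252),.004), ray('scene',*f(190,222),.004))
for z in (.06,.07,.08,.09,.1):print(z,ray('scene',*f(222,150),z),ray('scene',*f(265,195),z-.02))
E
```

```text
[ 0.6022 -0.1846  0.004 ] [ 0.5881 -0.2417  0.004 ]
0.06 [ 0.5289 -0.2463  0.06  ] [ 0.5388 -0.18    0.04  ]
0.07 [ 0.5379 -0.2375  0.07  ] [ 0.5476 -0.172   0.05  ]
0.08 [ 0.5469 -0.2287  0.08  ] [ 0.5563 -0.1639  0.06  ]
0.09 [ 0.5559 -0.2199  0.09  ] [ 0.565  -0.1559  0.07  ]
0.1 [ 0.5649 -0.2111  0.1   ] [ 0.5738 -0.1478  0.08  ]
```

Green's pivot edge slid about 40 mm while it tipped, because a level push drags the face down. I'll let it fall back, then roll it towards the robot with an arc push that lifts as it goes.

Request:
jog_arm:
  moves:
    - [-0.2,0,-0.05,0,0,0,0.2]
    - [-0.4,0,-0.05,0,0,0,0.2]
    - [-0.8,0,0,0,0,0,0.2]
    - [-0.8,0,0.6,0,0,0,0.2]
    - [-0.8,0,1,0,0,0,0.2]

```text
clock: 5.68
tool_pos: [0.4554, -0.2181, 0.2039]
eef_rot: [1.0, -0.009, 0.002, 0.0]
force: [2.0, -0.2, 0.1]
grip_width: 0.198
grasp_force: 0.0
```

Request:
jog_arm:
  moves:
    - [0.5,0,0.1,0,0,0,0.2]
    - [0.95,0,0.1,0,0,0,0.2]

```text
clock: 5.92
tool_pos: [0.5526, -0.2183, 0.2139]
eef_rot: [1.0, -0.009, 0.003, 0.001]
force: [0.0, -0.9, -0.1]
grip_width: 0.201
grasp_force: 0.0
```

Request:
jog_arm:
  moves:
    - [0.5,0,0,0,0,0,0.2]
    - [0.95,0,0,0,0,0,0.2]
    - [0.95,0,0,0,0,0,0.2]

```text
clock: 6.3
tool_pos: [0.6481, -0.2164, 0.2108]
eef_rot: [1.0, -0.008, 0.001, -0.001]
force: [0.4, 0.8, -0.1]
grip_width: 0.203
grasp_force: 0.0
```

```bash
cat > t.py <<'E'
# top-face fit: bands of a colour on z=.074 (top bands are seen undistorted from far edge)
from h import *
HS=dict(red=[((0,150,110),(8,255,255)),((174,150,110),(180,255,255))],yel=[((22,140,140),(35,255,255))],blu=[((104,90,60),(128,255,255))],grn=[((50,100,60),(68,255,255))])
def find(n='top'):
    im=r.get_image(n);hsv=cv2.cvtColor(im,cv2.COLOR_RGB2HSV)
    for k,L in HS.items():
        m=sum(cv2.inRange(hsv,*l) for l in L);kk,l,s,ct=cv2.connectedComponentsWithStats(m)
        for i in range(1,kk):
            w=ray(n,*ct[i],.074)
            if s[i,4]>7 and .33<w[0]<.74 and -.285<w[1]<.32:print(k,s[i].tolist(),w[:2])
    return im
if __name__=='__main__':
    import sys
    im=find()
    if len(sys.argv)>1:
        b=r.get_image('scene')[140:300,140:360,::-1]
        a=cv2.resize(im[155:265,170:345,::-1],(636,400),interpolation=cv2.INTER_CUBIC);b=cv2.resize(b,(275,200),interpolation=cv2.INTER_CUBIC)
        o=np.zeros((600,636,3),np.uint8);o[:400]=a;o[400:,:275]=b;cv2.imwrite(f'pics/{sys.argv[1]}.png',o)
E
python3 t.py g3
```

```text
red [217, 194, 4, 22, 62] [0.5293 0.1643]
red [230, 194, 5, 22, 77] [0.5312 0.116 ]
yel [253, 189, 4, 19, 49] [0.5609 0.0378]
yel [266, 188, 5, 19, 51] [ 0.5671 -0.0091]
blu [295, 193, 8, 18, 36] [ 0.5573 -0.1195]
blu [283, 197, 7, 18, 34] [ 0.5389 -0.076 ]
grn [316, 190, 4, 22, 37] [ 0.567  -0.1907]
```

View pics/g3.png

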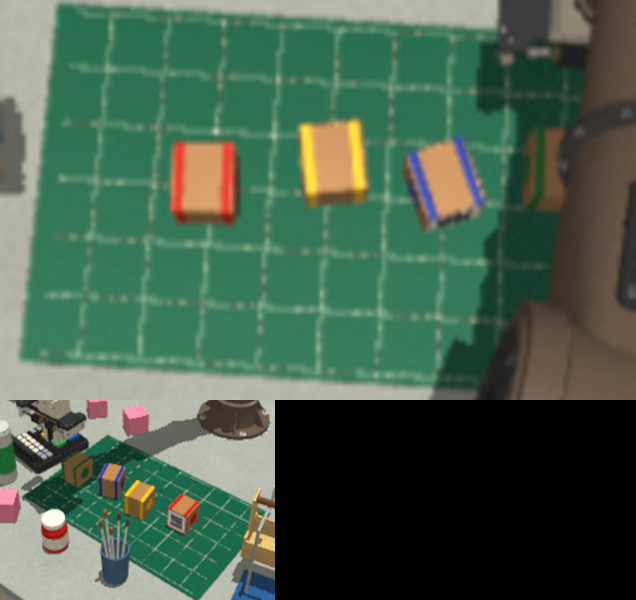

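Green stands upright again at about (0.565, -0.217). Arc push from the far side.

Request:
jog_arm:
  moves:
    - [-0.1,0,-0.5,0,0,0,0.2]
    - [-0.1,0,-1,0,0,0,0.2]
    - [-0.1,0,-1,0,0,0,0.2]

```text
clock: 6.78
tool_pos: [0.631, -0.2178, 0.1086]
eef_rot: [1.0, -0.009, -0.003, -0.001]
force: [0.1, -0.9, 0.9]
grip_width: 0.2
grasp_force: 0.0
```

Request:
jog_arm:
  moves:
    - [0,0,-0.28,0,0,0,0.2]
    - [-0.15,0,-0.28,0,0,0,0.2]
    - [-0.24,0,-0.28,0,0,0,0.2]
    - [-0.29,0,-0.28,0,0,0,0.2]
    - [-0.34,0,-0.22,0,0,0,0.2]
    - [-0.39,0,-0.17,0,0,0,0.2]
    - [-0.45,0,-0.12,0,0,0,0.2]
    - [-0.52,0,-0.08,0,0,0,0.2]
    - [-0.58,0,-0.04,0,0,0,0.2]
    - [-0.65,0,0,0,0,0,0.2]
    - [-0.73,0,0.02,0,0,0,0.2]
    - [-0.8,0,0.04,0,0,0,0.2]
    - [-0.88,0,0.05,0,0,0,0.2]
    - [-0.95,0,0.06,0,0,0,0.2]
    - [-1,0,0.06,0,0,0,0.2]
    - [-1,0,0.06,0,0,0,0.2]

```text
clock: 8.78
tool_pos: [0.5338, -0.2181, 0.1175]
eef_rot: [1.0, -0.009, -0.001, -0.0]
force: [0.9, 0.7, 0.5]
grip_width: 0.2
grasp_force: 0.0
```

```bash
python3 v.py g4 scene
```

```text
(no output)
```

View pics/g4.png

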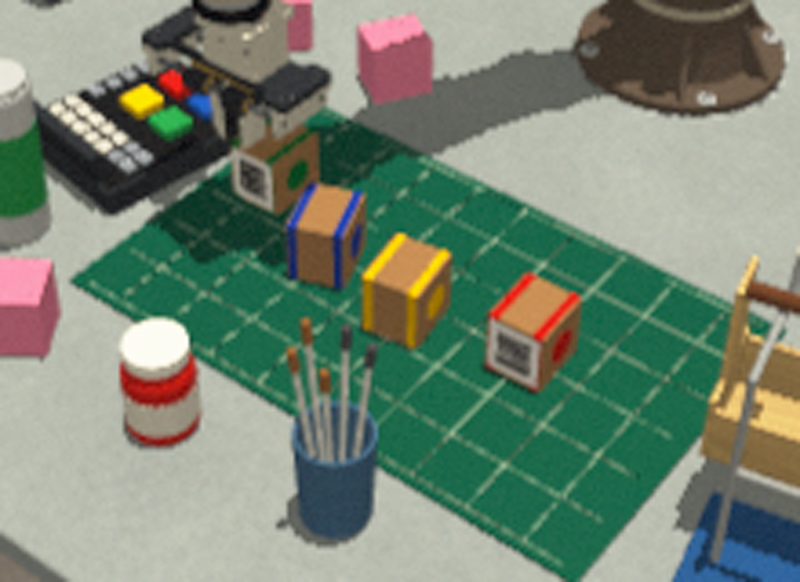

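Green rolled cleanly: its label now faces away from the robot at crop (255,180). One more roll the same way.

Request:
jog_arm:
  moves:
    - [0.3,0,0,0,0,0,0.2]
    - [0.4,0,0,0,0,0,0.2]
    - [0.4,0,-0.34,0,0,0,0.2]
    - [0.4,0,-0.34,0,0,0,0.2]

```text
clock: 9.38
tool_pos: [0.5724, -0.2174, 0.0815]
eef_rot: [1.0, -0.009, -0.003, -0.001]
force: [-1.1, -0.2, 0.0]
grip_width: 0.199
grasp_force: 0.0
```

Request:
jog_arm:
  moves:
    - [-0.2,0,0,0,0,0,0.2]
    - [-0.3,0,0,0,0,0,0.2]
    - [-0.35,0,0,0,0,0,0.2]
    - [-0.4,0,0.06,0,0,0,0.2]
    - [-0.45,0,0.11,0,0,0,0.2]
    - [-0.51,0,0.16,0,0,0,0.2]
    - [-0.58,0,0.21,0,0,0,0.2]
    - [-0.64,0,0.25,0,0,0,0.2]
    - [-0.72,0,0.28,0,0,0,0.2]
    - [-0.79,0,0.3,0,0,0,0.2]
    - [-0.86,0,0.32,0,0,0,0.2]
    - [-0.94,0,0.34,0,0,0,0.2]
    - [-1,0,0.34,0,0,0,0.2]
    - [-1,0,0.34,0,0,0,0.2]

```text
clock: 11.12
tool_pos: [0.4732, -0.2181, 0.1172]
eef_rot: [1.0, -0.009, -0.001, -0.0]
force: [-0.0, -0.3, -0.3]
grip_width: 0.198
grasp_force: 0.0
```

Request:
jog_arm:
  moves:
    - [-0.06,0,0,0,0,0,0.2]
    - [-0.06,0,0.5,0,0,0,0.2]
    - [-0.06,0,1,0,0,0,0.2]
    - [-0.06,0,1,0,0,0,0.2]

```text
clock: 11.62
tool_pos: [0.4705, -0.2187, 0.2213]
eef_rot: [1.0, -0.009, 0.003, 0.001]
force: [-0.6, 0.1, 0.3]
grip_width: 0.2
grasp_force: 0.0
```

Request:
jog_arm:
  moves:
    - [0.03,0.45,0,0,0,0.05,0.2]
    - [0.06,0.9,0,0,0,0.11,0.2]
    - [0.06,0.9,0,0,0,0.125,0.2]
    - [0.06,0.9,-0.3,0,0,0.125,0.2]
    - [0.06,0.9,-0.8,0,0,0.125,0.2]
    - [0.06,0.9,-1,0,0,0.125,0.2]
    - [0.06,0.9,-1,0,0,0.125,0.2]

```text
clock: 12.5
tool_pos: [0.4727, -0.1276, 0.1156]
eef_rot: [0.982, 0.186, -0.002, -0.001]
force: [-0.2, 0.4, 0.4]
grip_width: 0.2
grasp_force: 0.0
```

```bash
python3 t.py
```

```text
red [217, 194, 4, 22, 61] [0.5303 0.1645]
red [230, 194, 5, 22, 77] [0.5319 0.116 ]
yel [253, 189, 4, 19, 49] [0.5598 0.0379]
yel [266, 188, 5, 19, 50] [ 0.5667 -0.0093]
blu [283, 197, 5, 13, 24] [ 0.5488 -0.0723]
```

Request:
jog_arm:
  moves:
    - [0,0,-0.34,0,0,0,0.2]
    - [0.19,0.07,-0.34,0,0,0,0.2]
    - [0.28,0.11,-0.34,0,0,0,0.2]
    - [0.33,0.13,-0.28,0,0,0,0.2]
    - [0.38,0.15,-0.23,0,0,0,0.2]
    - [0.44,0.17,-0.18,0,0,0,0.2]
    - [0.49,0.19,-0.13,0,0,0,0.2]
    - [0.56,0.22,-0.1,0,0,0,0.2]
    - [0.62,0.25,-0.06,0,0,0,0.2]
    - [0.69,0.27,-0.04,0,0,0,0.2]
    - [0.76,0.3,-0.02,0,0,0,0.2]
    - [0.83,0.33,-0.01,0,0,0,0.2]
    - [0.9,0.36,0,0,0,0,0.2]
    - [0.98,0.39,0,0,0,0,0.2]
    - [0.98,0.39,0,0,0,0,0.2]
    - [0.98,0.39,0.5,0,0,0,0.2]
    - [0.98,0.39,1,0,0,0,0.2]
    - [0.98,0.39,1,0,0,0,0.2]

```text
clock: 14.8
tool_pos: [0.5746, -0.0891, 0.2217]
eef_rot: [0.983, 0.186, 0.003, 0.001]
force: [0.7, -0.3, 0.5]
grip_width: 0.199
grasp_force: 0.0
```

```bash
python3 t.py b1; python3 -c "
from h import *
print(r.sense()['tool_pos'])"
```

```text
red [217, 194, 4, 22, 60] [0.5297 0.1644]
red [230, 194, 5, 22, 77] [0.5319 0.116 ]
yel [253, 189, 4, 19, 50] [0.5604 0.0379]
yel [267, 199, 3, 8, 14] [ 0.5441 -0.0109]
blu [282, 196, 2, 5, 8] [ 0.5653 -0.0625]
[ 0.57228085 -0.08923404  0.21775851]
```

View pics/b1.png

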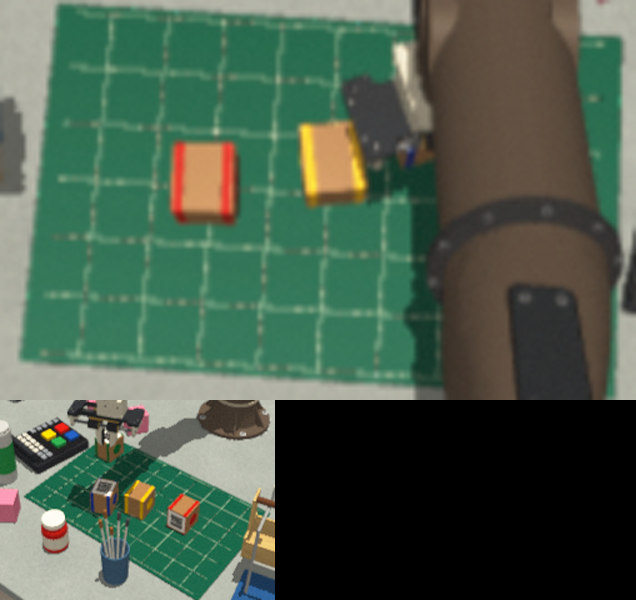

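Blue's label is up at crop (105,490). Now yellow, two rolls toward the robot.

Request:
jog_arm:
  moves:
    - [0.31,0.5,0,0,0,-0.04,0.2]
    - [0.62,1,0,0,0,-0.078,0.2]
    - [0.62,1,0,0,0,-0.078,0.2]

```text
clock: 15.28
tool_pos: [0.6348, 0.0174, 0.2155]
eef_rot: [0.998, 0.068, -0.001, -0.002]
force: [-0.6, 0.5, 0.4]
grip_width: 0.201
grasp_force: 0.0
```

Request:
jog_arm:
  moves:
    - [0,0.12,-0.2,0,0,0,0.2]
    - [0,0.12,-0.6,0,0,0,0.2]
    - [0,0.12,-1,0,0,0,0.2]
    - [0,0.12,-1,0,0,0,0.2]

```text
clock: 15.78
tool_pos: [0.631, 0.0216, 0.1135]
eef_rot: [0.998, 0.065, -0.004, 0.0]
force: [0.1, -0.5, 1.1]
grip_width: 0.201
grasp_force: 0.0
```

Request:
jog_arm:
  moves:
    - [0,0,-0.34,0,0,0,0.2]
    - [-0.2,-0.03,-0.34,0,0,0,0.2]
    - [-0.3,-0.04,-0.34,0,0,0,0.2]
    - [-0.35,-0.05,-0.28,0,0,0,0.2]
    - [-0.41,-0.06,-0.23,0,0,0,0.2]
    - [-0.47,-0.06,-0.18,0,0,0,0.2]
    - [-0.52,-0.07,-0.13,0,0,0,0.2]
    - [-0.59,-0.08,-0.1,0,0,0,0.2]
    - [-0.66,-0.09,-0.06,0,0,0,0.2]
    - [-0.73,-0.1,-0.04,0,0,0,0.2]
    - [-0.81,-0.11,-0.02,0,0,0,0.2]
    - [-0.88,-0.12,-0.01,0,0,0,0.2]
    - [-0.96,-0.13,0,0,0,0,0.2]
    - [-1,-0.14,0,0,0,0,0.2]
    - [-1,-0.14,0,0,0,0,0.2]

```text
clock: 17.65
tool_pos: [0.534, 0.0089, 0.1175]
eef_rot: [0.998, 0.065, -0.0, 0.0]
force: [0.4, 0.3, 0.7]
grip_width: 0.201
grasp_force: 0.0
```

```bash
python3 t.py y1; python3 v.py y1s scene
```

```text
red [217, 194, 4, 22, 60] [0.5304 0.1646]
red [230, 194, 5, 22, 78] [0.5323 0.116 ]
yel [255, 215, 2, 8, 15] [0.4841 0.03  ]
blu [294, 192, 3, 5, 8] [ 0.5827 -0.1064]
```

View pics/y1s.png

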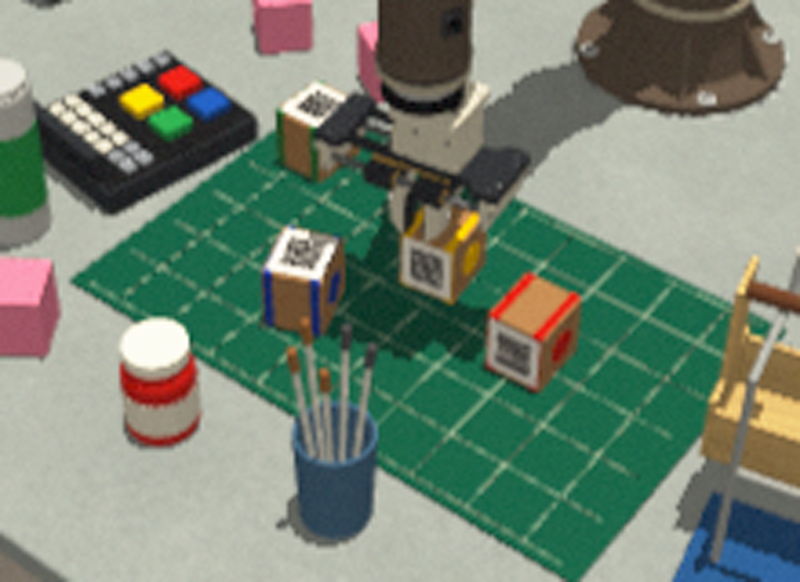

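Green and blue have labels up at crop (318,103) and (305,250), and yellow's label faces away from the robot. Second yellow roll, then move over to red.

Request:
jog_arm:
  moves:
    - [0.2,0.03,0,0,0,0,0.2]
    - [0.31,0.05,0,0,0,0,0.2]
    - [0.31,0.05,0,0,0,0,0.2]

```text
clock: 18.23
tool_pos: [0.5661, 0.0143, 0.1176]
eef_rot: [0.998, 0.065, 0.0, -0.0]
force: [-1.4, 0.2, 1.2]
grip_width: 0.197
grasp_force: 0.0
```

Request:
jog_arm:
  moves:
    - [0,0,-0.34,0,0,0,0.2]
    - [-0.2,-0.03,-0.34,0,0,0,0.2]
    - [-0.3,-0.04,-0.34,0,0,0,0.2]
    - [-0.35,-0.05,-0.28,0,0,0,0.2]
    - [-0.41,-0.06,-0.23,0,0,0,0.2]
    - [-0.47,-0.06,-0.18,0,0,0,0.2]
    - [-0.52,-0.07,-0.13,0,0,0,0.2]
    - [-0.59,-0.08,-0.1,0,0,0,0.2]
    - [-0.66,-0.09,-0.06,0,0,0,0.2]
    - [-0.73,-0.1,-0.04,0,0,0,0.2]
    - [-0.81,-0.11,-0.02,0,0,0,0.2]
    - [-0.88,-0.12,-0.01,0,0,0,0.2]
    - [-0.96,-0.13,0,0,0,0,0.2]
    - [-1,-0.14,0,0,0,0,0.2]
    - [-1,-0.14,0,0,0,0,0.2]
    - [-1,-0.14,0.5,0,0,0,0.2]
    - [-1,-0.14,1,0,0,0,0.2]

```text
clock: 20.35
tool_pos: [0.4652, 0.0, 0.2185]
eef_rot: [0.998, 0.065, -0.001, -0.0]
force: [1.8, 0.2, -0.2]
grip_width: 0.198
grasp_force: 0.0
```

Request:
jog_arm:
  moves:
    - [0.4,0.4,0,0,0,0,0.2]
    - [0.8,0.8,0,0,0,-0.03,0.2]
    - [1,1,0,0,0,-0.03,0.2]
    - [1,1,0,0,0,-0.03,0.2]

```text
clock: 20.85
tool_pos: [0.5664, 0.1023, 0.2171]
eef_rot: [1.0, 0.019, -0.0, -0.001]
force: [0.3, -0.2, 0.2]
grip_width: 0.201
grasp_force: 0.0
```

Request:
jog_arm:
  moves:
    - [0.4,0.42,0,0,0,0,0.2]
    - [0.4,0.42,-0.5,0,0,0,0.2]
    - [0.4,0.42,-1,0,0,0,0.2]
    - [0.4,0.42,-1,0,0,0,0.2]

```text
clock: 21.35
tool_pos: [0.6024, 0.14, 0.1142]
eef_rot: [1.0, 0.017, -0.004, 0.001]
force: [-0.3, 0.8, 1.3]
grip_width: 0.2
grasp_force: 0.0
```

```bash
python3 t.py
```

```text
red [217, 197, 4, 18, 40] [0.5192 0.1647]
blu [294, 192, 3, 5, 8] [ 0.5827 -0.1064]
```

Request:
jog_arm:
  moves:
    - [0,0,-0.34,0,0,0,0.2]
    - [-0.2,-0.01,-0.34,0,0,0,0.2]
    - [-0.3,-0.01,-0.34,0,0,0,0.2]
    - [-0.35,-0.01,-0.28,0,0,0,0.2]
    - [-0.41,-0.02,-0.23,0,0,0,0.2]
    - [-0.47,-0.02,-0.18,0,0,0,0.2]
    - [-0.53,-0.02,-0.13,0,0,0,0.2]
    - [-0.6,-0.02,-0.1,0,0,0,0.2]
    - [-0.67,-0.03,-0.06,0,0,0,0.2]
    - [-0.74,-0.03,-0.04,0,0,0,0.2]
    - [-0.82,-0.03,-0.02,0,0,0,0.2]
    - [-0.89,-0.03,-0.01,0,0,0,0.2]
    - [-0.97,-0.04,0,0,0,0,0.2]
    - [-1,-0.04,0,0,0,0,0.2]
    - [-1,-0.04,0,0,0,0,0.2]
    - [-1,-0.04,0.5,0,0,0,0.2]
    - [-1,-0.04,1,0,0,0,0.2]

```text
clock: 23.52
tool_pos: [0.5053, 0.1379, 0.2185]
eef_rot: [1.0, 0.018, -0.001, 0.0]
force: [2.2, 0.5, -0.1]
grip_width: 0.198
grasp_force: 0.0
```

Request:
jog_arm:
  moves:
    - [0,0,0.5,0,0,0,0.6]
    - [0,0,1,0,0,0,0.6]
    - [0,0.5,1,0,0,0,0.6]
    - [0,1,1,0,0,0,0.6]
    - [0,1,1,0,0,0,0.6]

```text
clock: 24.15
tool_pos: [0.5043, 0.2426, 0.3176]
eef_rot: [1.0, 0.021, -0.0, -0.001]
force: [0.0, -0.3, -0.2]
grip_width: 0.596
grasp_force: 0.0
```

```bash
python3 t.py r1; python3 -c "
from h import *
s=r.sense();print(s['tool_pos'],s['joints'].round(2))"
```

```text
blu [294, 192, 3, 5, 8] [ 0.5827 -0.1064]
[0.50548249 0.23808659 0.31733958] [-0.26  0.31 -0.36  1.61  0.11  1.24 -2.18]
```

View pics/r1.png

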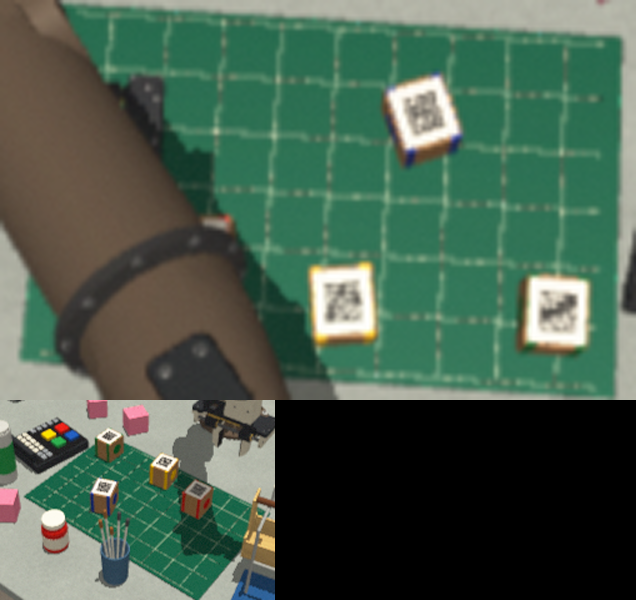

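All four labels are up: red under the arm at scene crop (197,490), yellow (342,303), green (556,313), blue (423,112). Now the caddy.

Request:
jog_arm:
  moves:
    - [0,0,0,0,0,0.055,0.6]
    - [0,0,0,0,0,0.11,0.6]
    - [0,0,0,0,0,0.165,0.6]
    - [0,0,0,0,0,0.22,0.6]
    - [0,0.1,0,0,0,0.275,0.6]
    - [0.05,0.2,0,0,0,0.33,0.6]
    - [0.1,0.4,0,0,0,0.385,0.6]
    - [0.1,0.6,0,0,0,0.44,0.6]
    - [0.2,0.8,0,0,0,0.495,0.6]
    - [0.2,0.93,0,0,0,0.544,0.6]
    - [0.2,0.93,0,0,0,0.544,0.6]

```text
clock: 25.62
tool_pos: [0.5259, 0.3303, 0.3172]
eef_rot: [0.644, 0.765, -0.0, -0.0]
force: [0.3, -0.9, -0.0]
grip_width: 0.601
grasp_force: 0.0
```

Request:
jog_arm:
  moves:
    - [0.1,0.45,0,0,0,0,0.6]
    - [0.21,0.93,0,0,0,0,0.6]
    - [0.21,0.93,0,0,0,0,0.6]
    - [0.21,0.93,0,0,0,0,0.6]

```text
clock: 26.12
tool_pos: [0.5471, 0.4225, 0.3175]
eef_rot: [0.645, 0.764, -0.0, 0.001]
force: [-0.1, -0.2, -0.3]
grip_width: 0.602
grasp_force: 0.0
```

```bash
python3 - <<'E'
from h import *
from scipy.spatial.transform import Rotation as R
s=r.sense();print(s['tool_pos'],s['joints'].round(2),R.from_quat(s['eef_rot']).as_matrix().round(3)[:,1])
b=r.get_image('scene');b=cv2.resize(b[180:330,310:430,::-1],(480,600),interpolation=cv2.INTER_CUBIC);cv2.imwrite('pics/c1.png',b)
E
```

```text
[0.54711109 0.42248895 0.31745151] [-0.36  0.59 -0.67  1.25  0.36  1.42 -0.83] [ 0.986  0.169 -0.   ]
```

View pics/c1.png

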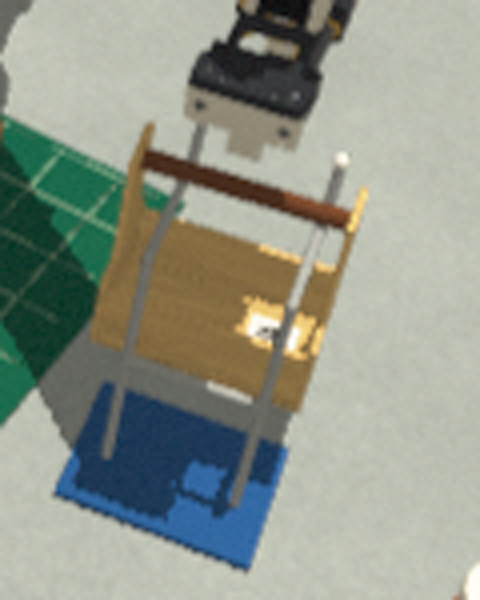

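The dowel runs from (147,160) to (355,218) with the open fingers centred above it at (245,140). Descend and grip.

Request:
jog_arm:
  moves:
    - [0,0,-0.3,0,0,0,0.6]
    - [0,0,-0.6,0,0,0,0.6]
    - [0,0,-0.74,0,0,0,0.6]
    - [0,0,-0.74,0,0,0,0.6]
    - [0,0,-0.74,0,0,0,0.1]
    - [0,0,-0.74,0,0,0,0.1]
    - [0,0,-0.74,0,0,0,0.1]
    - [0,0,-0.74,0,0,0,0.1]
    - [0,0,-0.74,0,0,0,0.1]
    - [0,0,-0.74,0,0,0,0.1]
    - [0,0,-0.74,0,0,0,0.1]
  squeeze: 30

```text
clock: 27.55
tool_pos: [0.5466, 0.4241, 0.2439]
eef_rot: [0.643, 0.766, 0.0, 0.0]
force: [1.0, 0.9, 1.6]
grip_width: 0.166
grasp_force: 29.9
```

Request:
jog_arm:
  moves:
    - [0,0,0.15,0,0,0,0.1]
    - [0,0,0.3,0,0,0,0.1]
    - [0,0,0.45,0,0,0,0.1]
    - [0,0,0.6,0,0,0,0.1]
    - [0,0,0.61,0,0,0,0.1]
    - [0,0,0.61,0,0,0,0.1]
    - [-0.2,-0.03,0.61,0,0,0,0.1]
    - [-0.4,-0.07,0.61,0,0,0,0.1]
    - [-0.6,-0.1,0.61,0,0,0,0.1]
    - [-0.8,-0.14,0.61,0,0,0,0.1]
    - [-1,-0.17,0.61,0,0,0,0.1]

```text
clock: 28.92
tool_pos: [0.4457, 0.4064, 0.3039]
eef_rot: [0.643, 0.766, -0.001, 0.0]
force: [-0.7, 1.4, -2.7]
grip_width: 0.163
grasp_force: 29.9
```

Request:
jog_arm:
  moves:
    - [-0.1,0,0,0,0,0,0.1]
    - [-0.2,0,0,0,0,0,0.1]
    - [-0.2,-0.2,0,0,0,0,0.1]
    - [-0.2,-0.4,0,0,0,-0.02,0.1]
    - [-0.2,-0.6,0,0,0,-0.04,0.1]
    - [-0.2,-0.8,0,0,0,-0.055,0.1]
    - [-0.2,-0.95,0,0,0,-0.055,0.1]
    - [-0.2,-0.95,0,0,0,-0.055,0.1]

```text
clock: 29.92
tool_pos: [0.4269, 0.3105, 0.3049]
eef_rot: [0.707, 0.707, -0.0, 0.0]
force: [0.9, 0.1, -3.8]
grip_width: 0.165
grasp_force: 29.9
```

```bash
python3 t.py; python3 v.py c2 scene;python3 -c "
from h import *
s=r.sense();print(s['tool_pos'],s['joints'].round(2),s['grip_width'])"
```

```text
blu [294, 192, 3, 5, 8] [ 0.5827 -0.1064]
[0.42635755 0.31276044 0.30491127] [-0.19  0.32 -0.7   1.68  0.22  1.22 -0.94] 0.16569106065730085
```

View pics/c2.png

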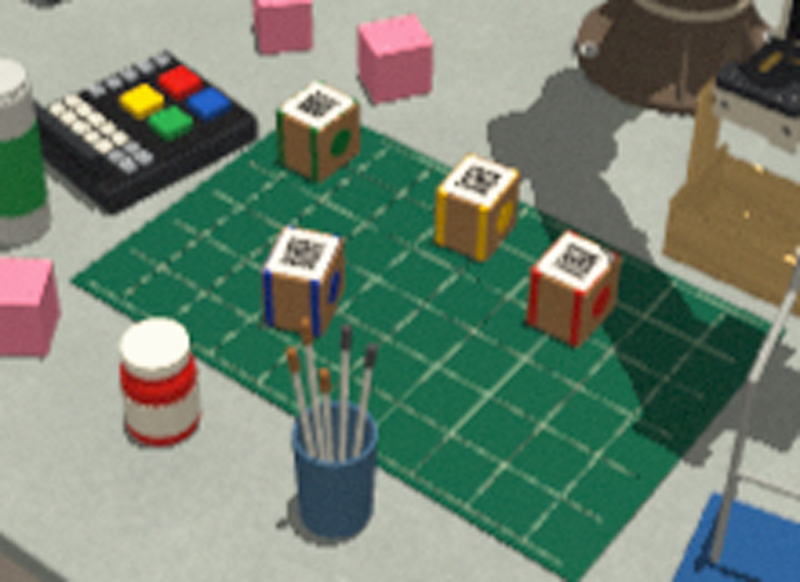

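The caddy hangs level in the gripper, clear of the prongs, and all four labels are up: green (318,103), yellow (480,178), red (577,257), blue (305,250). Placing it at (0.60, 0.22).

Request:
jog_arm:
  moves:
    - [0,-0.3,0,0,0,0,0.1]
    - [0,-0.6,0,0,0,0,0.1]
    - [0,-0.9,0,0,0,0,0.1]
    - [0.3,-0.9,0,0,0,0,0.1]
    - [0.6,-0.9,0,0,0,0,0.1]
    - [0.9,-0.9,0,0,0,0,0.1]

```text
clock: 30.82
tool_pos: [0.5175, 0.2229, 0.3048]
eef_rot: [0.706, 0.708, 0.0, -0.0]
force: [0.3, 0.6, -3.5]
grip_width: 0.166
grasp_force: 30.0
```

Request:
jog_arm:
  moves:
    - [0.3,0,0,0,0,0,0.1]
    - [0.6,0,0,0,0,0,0.1]
    - [0.84,0,0,0,0,0,0.1]
    - [0.84,0,-0.2,0,0,0,0.1]
    - [0.84,0,-0.5,0,0,0,0.1]
    - [0.84,0,-0.8,0,0,0,0.1]
    - [0.84,0,-1,0,0,0,0.1]
    - [0.84,0,-1,0,0,0,0.1]

```text
clock: 31.82
tool_pos: [0.5996, 0.2223, 0.2029]
eef_rot: [0.707, 0.708, -0.001, -0.001]
force: [0.0, 0.2, -3.3]
grip_width: 0.166
grasp_force: 30.0
```

Request:
jog_arm:
  moves:
    - [0,0,-0.2,0,0,0,0.1]
    - [0,0,-0.3,0,0,0,0.1]
    - [0,0,-0.35,0,0,0,0.1]
    - [0,0,-0.38,0,0,0,0.1]
    - [0,0,-0.4,0,0,0,0.1]
    - [0,0,-0.42,0,0,0,0.1]
    - [0,0,-0.42,0,0,0,0.1]

```text
clock: 32.7
tool_pos: [0.6006, 0.2218, 0.163]
eef_rot: [0.707, 0.707, 0.0, 0.0]
force: [-0.3, -0.6, -1.8]
grip_width: 0.166
grasp_force: 30.0
```

Load is coming off; a little lower, then release.

Request:
jog_arm:
  moves:
    - [0,0,-0.01,0,0,0,0.1]
    - [0,0,-0.02,0,0,0,0.1]
    - [0,0,-0.02,0,0,0,0.1]
    - [0,0,-0.02,0,0,0,0.3]
    - [0,0,-0.02,0,0,0,0.6]
    - [0,0,-0.02,0,0,0,0.6]
    - [0,0,-0.02,0,0,0,0.6]
    - [0,0,-0.02,0,0,0,0.6]
    - [0,0,0.2,0,0,0,0.6]
    - [0,0,0.5,0,0,0,0.6]
    - [0,0,1,0,0,0,0.6]

```text
clock: 34.08
tool_pos: [0.5998, 0.2214, 0.2622]
eef_rot: [0.707, 0.707, -0.001, -0.001]
force: [1.0, 0.2, 0.6]
grip_width: 0.6
grasp_force: 0.0
```

Request:
jog_arm:
  moves:
    - [0,-0.5,0,0,0,0,0.3]
    - [-0.3,-1,0,0,0,0,0.1]
    - [-0.3,-1,0,0,0,0,0.0]
    - [-0.3,-1,0,0,0,0,0.0]

```text
clock: 34.58
tool_pos: [0.5707, 0.1223, 0.2631]
eef_rot: [0.707, 0.707, 0.0, 0.0]
force: [0.2, 0.9, 0.7]
grip_width: 0.218
grasp_force: 0.0
```

Request:
jog_arm:
  moves:
    - [0,-0.5,0,0,0,0,0.0]
    - [-0.1,-1,0,0,0,0,0.0]
    - [-0.1,-1,0,0,0,0,0.0]

```text
clock: 34.95
tool_pos: [0.5609, 0.0186, 0.2624]
eef_rot: [0.709, 0.706, -0.001, 0.0]
force: [-0.1, 0.1, -0.1]
grip_width: 0.008
grasp_force: 0.0
```

```bash
python3 - <<'E'
from h import *
s=r.sense();print(s['tool_pos'],s['joints'].round(2),s['eef_rot'].round(3))
a=cv2.resize(r.get_image('top')[140:270,150:400,::-1],(577,300),interpolation=cv2.INTER_CUBIC)
b=cv2.resize(r.get_image('scene')[130:330,120:430,::-1],(465,300),interpolation=cv2.INTER_CUBIC)
o=np.zeros((600,577,3),np.uint8);o[:300]=a;o[300:,:465]=b;cv2.imwrite('pics/d1.png',o)
E
```

```text
[0.5608604  0.01862192 0.26236753] [ 0.31  0.39 -0.6   1.68  0.24  1.15 -0.36] [ 0.709  0.706 -0.001  0.   ]
```

View pics/d1.png

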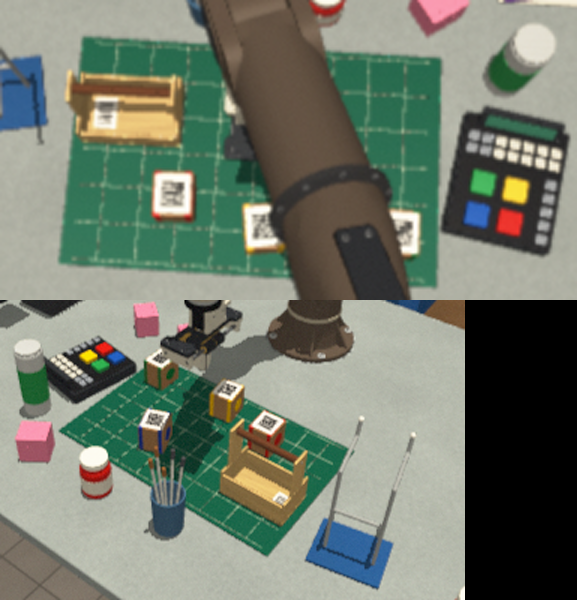

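The caddy stands on the mat (top view 130,110) and all cartons are label-up on the mat; the stand and bystanders are undisturbed. On to the keys.

Request:
jog_arm:
  moves:
    - [0,-0.5,0,0,0,-0.03,0]
    - [-0.15,-1,0,0,0,-0.055,0]
    - [-0.15,-1,0,0,0,-0.055,0]

```text
clock: 35.42
tool_pos: [0.5454, -0.0804, 0.2625]
eef_rot: [0.767, 0.642, -0.001, 0.0]
force: [-0.1, 0.4, -0.3]
grip_width: 0.004
grasp_force: 0.0
```

Request:
jog_arm:
  moves:
    - [-0.08,-0.5,0,0,0,0,0]
    - [-0.15,-1,0,0,0,0,0]
    - [-0.15,-1,0,0,0,0,0]

```text
clock: 35.8
tool_pos: [0.5309, -0.1802, 0.2624]
eef_rot: [0.766, 0.643, -0.0, 0.0]
force: [0.0, 0.5, -0.1]
grip_width: 0.003
grasp_force: 0.0
```

Request:
jog_arm:
  moves:
    - [-0.08,-0.5,0,0,0,0,0]
    - [-0.15,-1,0,0,0,0,0]
    - [-0.15,-1,0,0,0,0,0]

```text
clock: 36.17
tool_pos: [0.5159, -0.28, 0.2623]
eef_rot: [0.766, 0.643, -0.0, 0.0]
force: [0.4, 0.6, -0.2]
grip_width: 0.003
grasp_force: 0.0
```

Request:
jog_arm:
  moves:
    - [-0.08,-0.5,0,0,0,0,0]
    - [-0.15,-1,0,0,0,0,0]
    - [-0.15,-1,0,0,0,0,0]

```text
clock: 36.55
tool_pos: [0.5009, -0.3797, 0.2621]
eef_rot: [0.766, 0.643, -0.0, 0.0]
force: [-0.6, 1.4, 0.4]
grip_width: 0.008
grasp_force: 0.0
```

Request:
jog_arm:
  moves:
    - [0,-0.14,0,0,0,0,0]
    - [0,-0.14,-0.5,0,0,0,0]
    - [0,-0.14,-1,0,0,0,0]
    - [0,-0.14,-1,0,0,0,0]
    - [0,-0.14,-1,0,0,0,0]

```text
clock: 37.17
tool_pos: [0.5023, -0.3913, 0.1647]
eef_rot: [0.765, 0.644, 0.001, 0.001]
force: [-0.1, -1.3, 0.6]
grip_width: 0.009
grasp_force: 0.0
```

```bash
python3 - <<'E'
from h import *
from scipy.spatial.transform import Rotation as R
s=r.sense();print(s['tool_pos'],s['force'],R.from_quat(s['eef_rot']).as_matrix().round(3)[:,1])
E
python3 v.py k1 scene
```

```text
[ 0.50232384 -0.39134363  0.16472117] [-0.07410881 -1.30518449  0.55891198] [ 0.986 -0.17   0.002]
```

View pics/k1.png

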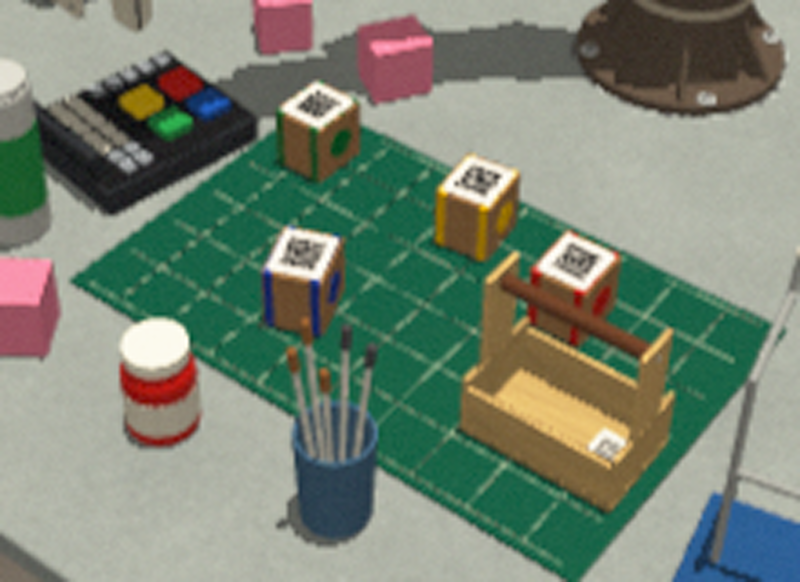

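The order is in place with the fingers above the till. Pressing yellow slowly and watching the force.

Request:
jog_arm:
  moves:
    - [0,0,-0.4,0,0,0,0]
    - [0,0,-0.75,0,0,0,0]
    - [0,0,-0.85,0,0,0,0]
    - [0,0,-0.9,0,0,0,0]
    - [0,0,-0.93,0,0,0,0]
    - [0,0,-0.95,0,0,0,0]
    - [0,0,-0.95,0,0,0,0]
    - [0,0,-0.95,0,0,0,0]

```text
clock: 38.28
tool_pos: [0.5014, -0.3924, 0.0686]
eef_rot: [0.765, 0.644, 0.0, 0.001]
force: [2.1, -0.2, 4.7]
grip_width: 0.004
grasp_force: 2.1
```

Request:
jog_arm:
  moves:
    - [0,0,-0.01,0,0,0,0]
    - [0,0,-0.02,0,0,0,0]
    - [0,0,-0.03,0,0,0,0]
    - [0,0,-0.03,0,0,0,0]
    - [0,0,-0.03,0,0,0,0]

```text
clock: 38.9
tool_pos: [0.5015, -0.3924, 0.067]
eef_rot: [0.765, 0.644, 0.0, 0.001]
force: [-2.7, 1.7, 22.6]
grip_width: 0.004
grasp_force: 11.3
```

Yellow bottomed at 6 mm. Lift, then blue.

Request:
jog_arm:
  moves:
    - [0,0,0.3,0,0,0,0]
    - [0,0,0.5,0,0,0,0]
    - [-0.2,0.3,0.5,0,0,0,0]
    - [-0.42,0.6,0.5,0,0,0,0]
    - [-0.42,0.6,0.5,0,0,0,0]
    - [-0.42,0.6,0.2,0,0,0,0]
    - [-0.42,0.6,0.1,0,0,0,0]
    - [-0.42,0.6,0.05,0,0,0,0]
    - [-0.42,0.6,0.03,0,0,0,0]
    - [-0.42,0.6,0.01,0,0,0,0]
    - [-0.42,0.6,0.0,0,0,0,0]
    - [-0.42,0.6,0.0,0,0,0,0]
    - [-0.42,0.6,0.0,0,0,0,0]

```text
clock: 40.52
tool_pos: [0.4583, -0.3323, 0.0669]
eef_rot: [0.765, 0.644, -0.0, 0.001]
force: [-9.4, 3.6, 24.5]
grip_width: 0.003
grasp_force: 12.2
```

Blue bottomed. Now green (+0.052, -0.009).

Request:
jog_arm:
  moves:
    - [0,0,0.3,0,0,0,0]
    - [0,0,0.5,0,0,0,0]
    - [0.25,-0.05,0.5,0,0,0,0]
    - [0.52,-0.1,0.5,0,0,0,0]
    - [0.52,-0.1,0.5,0,0,0,0]
    - [0.52,-0.1,0.2,0,0,0,0]
    - [0.52,-0.1,0.1,0,0,0,0]
    - [0.52,-0.1,0.05,0,0,0,0]
    - [0.52,-0.1,0.03,0,0,0,0]
    - [0.52,-0.1,0.01,0,0,0,0]
    - [0.52,-0.1,0.0,0,0,0,0]
    - [0.52,-0.1,0.0,0,0,0,0]
    - [0.52,-0.1,0.0,0,0,0,0]

```text
clock: 42.15
tool_pos: [0.5105, -0.3421, 0.0671]
eef_rot: [0.765, 0.644, -0.0, 0.001]
force: [-9.1, 4.1, 21.7]
grip_width: 0.003
grasp_force: 10.6
```

Request:
jog_arm:
  moves:
    - [0,0,0.4,0,0,0,0]
    - [0,0,0.8,0,0,0,0]
    - [0,0,1,0,0,0,0]
    - [0,0,1,0,0,0,0]

```text
clock: 42.65
tool_pos: [0.512, -0.3426, 0.167]
eef_rot: [0.765, 0.644, 0.001, 0.002]
force: [0.2, -1.0, -0.7]
grip_width: 0.009
grasp_force: 0.0
```

Request:
jog_arm:
  moves:
    - [-0.3,-0.3,0.5,0,0,0,0]
    - [-0.6,-0.6,0.7,0,0,0,0]
    - [-0.6,-0.6,0.7,0,0,0,0]
    - [-0.6,-0.6,0.7,0,0,0,0]
    - [-0.6,-0.6,0.7,0,0,0,0]

```text
clock: 43.28
tool_pos: [0.4511, -0.4006, 0.2336]
eef_rot: [0.765, 0.644, 0.0, -0.001]
force: [-0.3, 0.6, 0.2]
grip_width: 0.006
grasp_force: 0.0
```

```bash
python3 - <<'E'
from h import *
s=r.sense();print(s['clock'],s['tool_pos'],s['force'].round(1),abs(s['qvel']).max())
old=cv2.imread('pics/k1.png')
b=cv2.resize(r.get_image('scene')[140:300,140:360,::-1],(800,582),interpolation=cv2.INTER_CUBIC)
d=cv2.absdiff(old,b).max(2)
# changes on mat area with cartons / caddy vs. last verified view
print('changed px mat',(d[70:540,260:700]>60).sum(),'total',(d>60).sum())
hsv=cv2.cvtColor(r.get_image('top'),cv2.COLOR_RGB2HSV)
m=cv2.inRange(hsv,(0,0,200),(180,45,255));k,l,st,ct=cv2.connectedComponentsWithStats(m)
for i in range(1,k):
    w=ray('top',*ct[i],.074)
    if st[i,4]>40 and .33<w[0]<.74 and -.29<w[1]<.33:print(st[i,4],w[:2])
E
```

```text
43.275 [ 0.45110285 -0.40063486  0.23362749] [-0.3  0.6  0.2] 0.004192971781157096
changed px mat 561 total 5000
164 [ 0.6123 -0.0725]
52 [0.5704 0.254 ]
170 [0.4619 0.1415]
175 [ 0.4193 -0.0035]
190 [ 0.4215 -0.2109]
```

```bash
python3 -c "
from bench import r
print(r.close_job())"
```

```text
the job is handed in; nothing more can be done
None
```

The job is handed in at about 43 s of the 210 s allowed: all four cartons lie label-up on the mat and the caddy stands on it. Yellow, blue and green were each pressed fully down in that order, red was never pressed, and no verdict came back.

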